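# Lay out the bedside stool for the night

### The arm

A 6-joint arm with a two-finger parallel gripper is mounted at the origin on the work surface. World frame = base frame: x ahead of the robot, y to its left, z up, the work surface at z = 0. Lengths are in m, angles in rad, forces in N, time in s.
With the tool pointing down it reaches from about 0.425 to 0.95 m from the base axis. Payload 3.5 kg.
Tool frame: the origin (TCP) lies on the centre line of the jaws, within the pads' length; the fingertips stand 14 mm ahead of it and the grasp point (between the pads) lies 5 mm behind it (ctrl.finger_overhang is the distance from the TCP to the fingertips, in m); z points along the fingers, y is the line along which they close (so a half turn about z gives the same grasp; the last joint's range is limited). The gripper opens to 85 mm and grips with 20 to 120 N. Pads are 22 mm wide; open, the fingers measure 114 mm over their backs; the gripper's body (76 mm by 85 mm) begins 54 mm behind the grasp point. The pads swing forward as they close: fully open they stand 13 mm farther back than shut.
Start: joints at [-1.476, 0.286, 1.577, -0, 1.279, -0.15], TCP at [0.164, -0.655, 0.245] pointing down, gripper open.
Joint ranges: [-2.77, 2.77], [-0.9, 2.22], [0.21, 2.48], [-1.53, 4.67], [0.24, 2.81], [-2.84, 2.84]. Speed limits (rad/s): [2.79, 2.79, 3.14, 3.14, 3.14, 3.14].

### API

Orientations are given as a unit quaternion [x, y, z, w].
In Python, from plant import ctrl gives the robot as it stands.
- The arm moves only by the tool send_rows, never from a script. Its argument "moves" is text: rows parted by semicolons, each of 7 numbers parted by spaces: the turn, a rotation vector about the tool's x, y, z in units of 360 degrees (1.0 is 360 degrees), then the shift along the tool's x, y, z in units of 20 cm (1.0 is 20 cm), then the gripper's target within -1 to 1 (fully open at 1, half-way at 0, shut at -1). A call has 1 to 12 rows; each row is the pose to reach, as a shift and turn from the pose commanded when the call began, along the tool's axes at that moment, turning the shorter way round; what a row does not reach only later rows make up. A row lasts 1/8 s, in which the tool goes at most 62.5 mm and 10.7 degrees, less where a joint would pass 70% of its speed; a pose out of reach is approached as far as the arm can. A call with a number of a shift or a turn outside -1 to 1 is refused whole. A call with a gripper value outside its range is refused whole. The fingers move at their own pace and stop on an object; "newtons" is the grip in N (left out, the last holds). Time passes only in rows, so rows that repeat a pose let the fingers close. It gives the time, the measured TCP pose, the force, the opening and the grip force at its end, in the units of the state.
- ctrl.get_state(): the state, without advancing time (a new reading comes with each control period).
- ctrl.read_camera(name): name is "scene" or "top"; returns a dict with "image" (420x560x3 uint8, red, green, blue), "fovy" (degrees; the focal length in pixels is half the picture's height over the tangent of half this angle, whatever the lens; pixels are square), "cx", "cy" (the principal point, pixels), "distortion" ([k1, k2, p1, p2, k3] as OpenCV has them; the pictures are not rectified), "extrinsics" (4x4, takes a point from camera to world coordinates). Camera axes: x right, y up, looking along -z (the intrinsics and any distortion apply to the point x, -y, -z); pixel columns grow to the right and rows downward; lengths in m; the calibration is good to about 2 mm. A picture is of the moment at which its call begins. There is no depth.
- ctrl.sign_off(): hands the job in; it is judged then, once.
The state is a dict: "time": time; "qpos": joint angles; "dq": joint speeds; "joint_efforts": joint torques, N m; "eef_pos": TCP position; "tcp_rot": TCP orientation; "contact_force": force on the tool from outside, world axes, zero at the start; "wrist_torque": the same for the moment, N m; "opening": opening from 0.0 (shut) to 1.0 (fully open); "finger_force": force on a finger pad.
Only numpy, scipy, OpenCV 4.12 (cv2) and the standard library are available. Lean on these libraries where they do the work, as an engineer would, in place of code of your own. Each camera call takes 0.05 s, during which the arm holds its last target. There are 200 camera calls.

### The job

Lay out the bedside stool for the night: stand the ramekin behind the middle of the pill box (the side away from the robot) with about 4 cm clear between them, then cover it with the upturned funnel, spout up and standing flat on the stool, to keep the ants out. Lay the ring-shaped teether flat in the middle of the gap between the pill box and the alarm clock, in line with the two, and stand the small medicine bottle on the clock's other side, the one away from the pill box, level with the clock's middle and with a gap of about 2 cm. Do not shift the pill box or the clock, and leave the tumbler and the medicine carton standing where they are.

Things in the scene. Friction and masses are not known exactly. Their poses are not given: they have to be found in the camera images.
- ramekin: Small white ceramic ramekin, open at the top, standing upright: outer diameter 58 mm, height 28 mm, wall 3.5 mm, 90 g. Origin: centre of its underside; z up. Can be gripped across the outside from above. It stands, like everything here, on the flat top of a low blue plastic stool, 140 mm above the robot's mounting surface; the stool's top reaches from 0.33 to 0.74 m ahead of the robot and 0.37 m to each side.
- funnel: Stainless steel funnel standing upside down, wide mouth on the stool and spout up: mouth 98 mm outer and 93 mm inner diameter with an upright collar 20 mm high, then a cone up to 68 mm, then a spout of 16 mm diameter from 68 to 110 mm above the stool; 90 g. Hollow below, so it goes over the ramekin with about 10 mm of play all round and stands on the stool. Origin: centre of the mouth's plane (underside); z up along the spout. Grip it by the spout.
- teether: Hard silicone teether-shaped stress toy: a thick pale grey-green ring with knobs on top, lying flat; outer diameter 58 mm, hole 28 mm, 20 mm thick (knobs to 25 mm), 60 g. Origin: centre of its underside; z up. Can be gripped across the outside from above.
- med_bottle: Small closed amber glass medicine bottle with a white cap and plain label, upright: diameter 34 mm, height 62 mm, 60 g. Origin: centre of its underside; z up.
- pill_box: Yellow weekly pill box, seven lids in a row: 36 mm deep (its x), 150 mm long (its y), 25 mm high, 200 g, loose, not to be moved. Origin: centre of its underside. x points away from the robot (within about 10 degrees), so behind it is +x; y points to the robot's left, along the row of lids; the lids' small thumb tabs are on the -x side.
- clock: Grey plastic alarm clock: 38 mm deep (its x), 76 mm wide (its y), 62 mm high, 250 g, loose, not to be moved. Origin: centre of its underside. x points away from the robot (within about 15 degrees), y to the robot's left; the round white dial is on the -x side. It stands beside the pill box, either to its left or to its right, in line with it to within about 10 mm, with a gap of 114 to 126 mm between their facing ends.
- tumbler: Bystander: clear plastic tumbler, upright, 62 mm across the rim, 80 mm high, in one of the stool's two far corners. Origin: centre of its underside. Leave alone.
- carton: Bystander: plain cardboard medicine carton standing upright, 35 mm (its x) by 55 mm (its y) by 75 mm high, in the other far corner of the stool. Origin: centre of its underside. Leave alone.
Things that resemble listed ones, but are neither listed nor needed, are in the scene too. There is more than one size of the funnel; the one meant has the size given above.

How it is judged:
At the end, for the whole second after the job is handed in: All released, still, upright on the stool. Ramekin 70-105 mm behind pill box centre, 18 mm sideways; funnel within 15 mm of it; teether 17 mm clear of pill box and clock, 22 mm in line; bottle 60-95 mm from clock centre on its far side, 18 mm fore-aft; pill box and clock moved under 12 mm (angle between each of ramekin, funnel, teether, med_bottle's own z axis and vertical below 0.12 rad and height (world z) of ramekin between 0.134 and 0.148 m and linear speed of each of ramekin, funnel, teether, med_bottle below 0.02 m/s and angular speed of each of ramekin, funnel, teether, med_bottle below 0.2 rad/s and height (world z) of funnel between 0.134 and 0.148 m and height (world z) of teether between 0.134 and 0.148 m and height (world z) of med_bottle between 0.134 and 0.148 m and x of ramekin in the frame of pill_box between 0.07 and 0.105 m and y of ramekin in the frame of pill_box between -0.018 and 0.018 m and horizontal distance between funnel and ramekin below 0.015 m and x of teether in the frame of pill_box between -0.022 and 0.022 m and x of med_bottle in the frame of clock between -0.018 and 0.018 m and ((y of clock in the frame of pill_box above 0 m and y of teether in the frame of pill_box above 0.121 m and y of teether in the frame of clock below -0.084 m and y of med_bottle in the frame of clock between 0.06 and 0.095 m) or (y of clock in the frame of pill_box below 0 m and y of teether in the frame of pill_box below -0.121 m and y of teether in the frame of clock above 0.084 m and y of med_bottle in the frame of clock between -0.095 and -0.06 m)) and distance of each of pill_box, clock from where it was at the start of the episode below 0.012 m and angle between each of pill_box, clock's own z axis and vertical below 0.1 rad); the robot touches nothing.
It fails at once if the pill box or the clock is shifted by more than 20 mm (distance of any of pill_box, clock from where it was at the start of the episode above 0.02 m).
It fails at once if the tumbler or the carton is shifted by more than 20 mm (distance of any of tumbler, carton from where it was at the start of the episode above 0.02 m).
It also fails if it takes over 115 s, if anything falls off the work surface, if the arm or the gripper's body presses on something with over 40 N, if the wrist force passes 120 N, or if a joint passes its speed limit or range.

## Working session

There is one attempt and no reset: what is moved stays moved. The work goes in short steps, Python scripts to look and compute and a tool call to move; the robot and the scene stay as the last step left them, time stands still between calls to the robot, and variables do not carry over. Pictures are saved under pics/ and viewed, at most 14 in all, crops included, and the job is handed in when it is done.

Besides the shell and the picture viewer there is one more tool, called by a JSON object that holds its "fn" and its "kwargs". send_rows: Moves the arm, as the interface text tells. Its arguments: {"type":"object","properties":{"moves":{"type":"string"},"newtons":{"type":"number"}},"required":["moves"]}

```bash
mkdir -p pics; cat > h.py <<'E'
import numpy as np,cv2
from plant import ctrl
def snap(n,f):
    r=ctrl.read_camera(n); cv2.imwrite('pics/'+f+'.png',r['image'][:,:,::-1]); np.savez('pics/'+f+'.npz',**{k:np.array(v) for k,v in r.items()}); return r
def KD(r):
    f=210/np.tan(np.radians(float(r['fovy']))/2)
    return np.array([[f,0,float(r['cx'])],[0,f,float(r['cy'])],[0,0,1]]),np.array(r['distortion'],float)
def ray(r,uv,z):
    K,D=KD(r); p=cv2.undistortPoints(np.array(uv,float).reshape(-1,1,2),K,D).reshape(-1,2)
    E=np.array(r['extrinsics']); d=np.c_[p[:,0],-p[:,1],-np.ones(len(p))]@E[:3,:3].T; o=E[:3,3]
    return o+d*((np.atleast_1d(z)-o[2])/d[:,2])[:,None]
def proj(r,P):
    K,D=KD(r); E=np.array(r['extrinsics']); c=(np.atleast_2d(P)-E[:3,3])@E[:3,:3]
    return cv2.projectPoints(c*[1,-1,-1],np.zeros(3),np.zeros(3),K,D)[0].reshape(-1,2)
E
python3 - <<'E'
from h import *
for n in('top','scene'):
    r=snap(n,n+'0'); print(n,r['fovy'],r['cx'],r['cy'],r['distortion'],np.round(r['extrinsics'],3).tolist())
s=ctrl.get_state();print(s['eef_pos'],s['tcp_rot'],s['opening'],ctrl.finger_overhang)
E
```

```text
top 44.65114373376583 274.8948470014968 209.69924503729266 [-0.00434329  0.          0.          0.          0.        ] [[-0.018, 0.997, -0.072, 0.367], [-1.0, -0.017, 0.008, 0.026], [0.007, 0.072, 0.997, 1.348], [0.0, 0.0, 0.0, 1.0]]
scene 52.60940617931345 279.5613394542841 208.40183360077233 [-0.11266737  0.          0.          0.          0.        ] [[-0.464, -0.669, 0.581, 1.007], [0.886, -0.349, 0.306, 0.288], [-0.002, 0.657, 0.754, 0.842], [0.0, 0.0, 0.0, 1.0]]
[ 0.16358104 -0.65427729  0.24405646] [ 9.92514271e-01  1.22123836e-01  1.20780131e-05 -1.09143418e-03] 0.9966297447189353 0.014
```

View pics/top0.png

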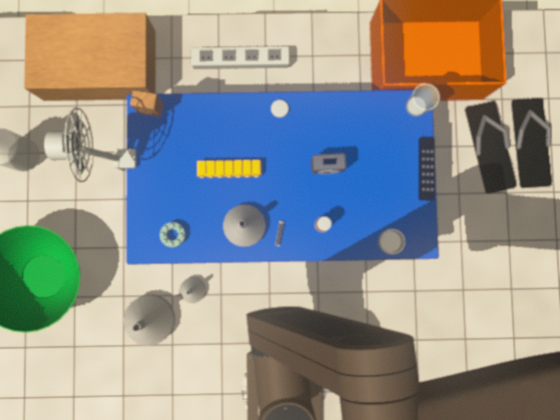

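View pics/scene0.png

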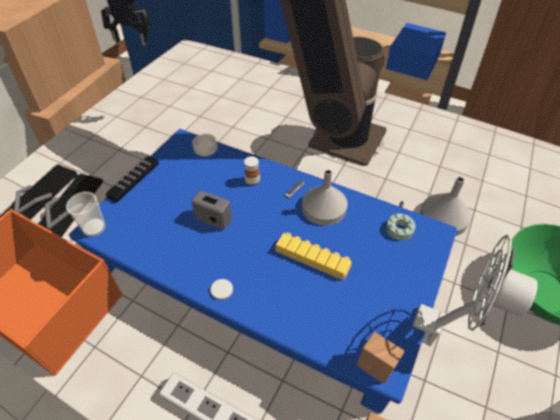

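The top view shows these candidates:
- **Ramekin:** white disc (279,108) or pale bowl (392,241).
- **Funnel:** (244,224) on the stool, or (148,320) and (193,289) on the floor.
- **Teether:** (173,234).
- **Bottle:** (323,224).
- **Fixed objects:** pill box (229,168), clock (328,163), carton (146,103), tumbler (424,98).

The clock is to the right of the pill box (−y). I'll check these in close crops.

```bash
python3 - <<'E'
import cv2,numpy as np
t=cv2.imread('pics/top0.png');s=cv2.imread('pics/scene0.png')
R=lambda i,x,y,w,h,k:cv2.resize(i[y:y+h,x:x+w],None,fx=k,fy=k,interpolation=cv2.INTER_CUBIC)
cv2.imwrite('pics/c1.png',np.vstack([R(t,190,145,160,35,5),R(t,155,200,160,64,5)]))
a=np.hstack([R(t,305,205,120,55,5)[:, :600]]);
cv2.imwrite('pics/c2.png',np.vstack([a,np.hstack([R(s,180,125,60,50,5),R(s,195,265,60,50,5)])]))
E
```

```text
(no output)
```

View pics/c1.png

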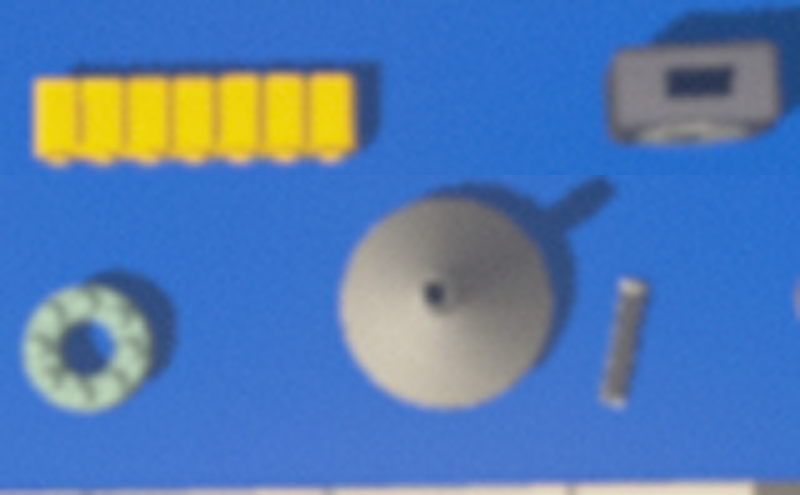

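View pics/c2.png

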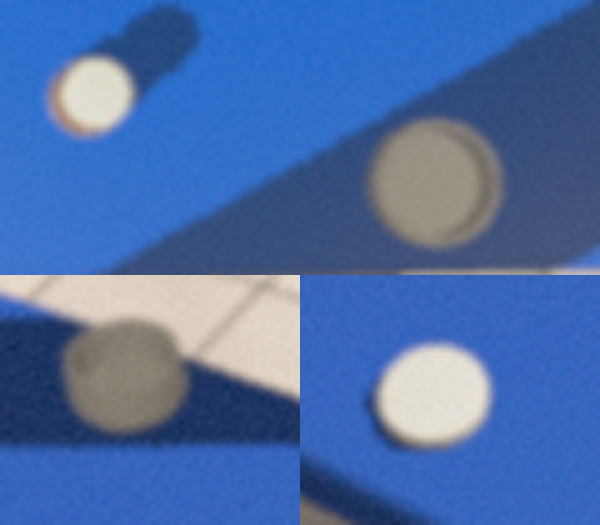

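The ramekin is the hollow bowl at (392,241); (279,108) is a solid flat lid. The funnel on the stool measures about 42 px, which is 98 mm, so it's the right size. Next I'll turn these pixels into positions and check them in the scene view.

```bash
cat > m.py <<'E'
from h import *
r=dict(np.load('pics/top0.npz')); s=dict(np.load('pics/scene0.npz'))
A=lambda u,v:[190+(u+.5)/5-.5,145+(v+.5)/5-.5]
B=lambda u,v:[155+(u+.5)/5-.5,200+(v-175+.5)/5-.5]
C=lambda u,v:[305+(u+.5)/5-.5,205+(v+.5)/5-.5]
p=ray(r,[A(34,77),A(354,71),A(356,153),A(35,158)],.165); pc=p.mean(0)
print('pill',p.round(4).tolist(),'c',pc,'len',np.linalg.norm(p[0]-p[1]),np.linalg.norm(p[0]-p[3]))
ya=(p[0]-p[1]+p[3]-p[2])[:2];pyaw=np.arctan2(-ya[0],ya[1])
c=ray(r,[A(611,50),A(777,40)],.202);cy=(c[0]-c[1])[:2];cyaw=np.arctan2(-cy[0],cy[1])
cc=c.mean(0)[:2]-.019*np.array([np.cos(cyaw),np.sin(cyaw)])
print('clock',c,'w',np.linalg.norm(cy),'c',cc,'yaws',pyaw,cyaw)
te=ray(r,[B(87,348)],.155)[0];fu=ray(r,[B(447,302)],.152)[0];sp=ray(r,[B(434,293)],.25)[0]
bo=ray(r,[C(95,95)],.202)[0];ra=ray(r,[C(434,182)],.168)[0]
print('teether',te,'funnel',fu,'spout',sp,'bottle',bo,'ram',ra)
f=lambda P,yaw,q:np.array(P[:2])+[np.cos(yaw)*q[0]-np.sin(yaw)*q[1],np.sin(yaw)*q[0]+np.cos(yaw)*q[1]]
print('clock in pill',np.array([[np.cos(pyaw),np.sin(pyaw)],[-np.sin(pyaw),np.cos(pyaw)]])@(cc-pc[:2]))
tr=f(pc,pyaw,(.087,0)); a=f(pc,pyaw,(0,-.075));b=f(cc,cyaw,(0,.038)); tt=(a+b)/2; tb=f(cc,cyaw,(0,-.076))
print('goals ram',tr,'teeth',tt,'bottle',tb,'gap',np.linalg.norm(a-b))
img=cv2.imread('pics/scene0.png');im2=cv2.resize(img,None,fx=3,fy=3,interpolation=cv2.INTER_CUBIC)
def draw(P,col):
    q=(proj(s,P)+.5)*3-.5; cv2.polylines(im2,[np.int32(np.round(q*8))],True,col,1,cv2.LINE_AA,3)
t=np.linspace(0,2*np.pi,60)
circ=lambda c,R,z:np.c_[c[0]+R*np.cos(t),c[1]+R*np.sin(t),0*t+z]
for z in(.14,.165):draw([[*f(pc,pyaw,(a,b)),z] for a,b in((.018,.075),(.018,-.075),(-.018,-.075),(-.018,.075))],(0,0,255))
for z in(.14,.202):draw([[*f(cc,cyaw,(a,b)),z] for a,b in((.019,.038),(.019,-.038),(-.019,-.038),(-.019,.038))],(0,0,255))
for c_,R,zs in((te,.029,(.14,.16)),(fu,.049,(.14,.16)),(fu,.008,(.25,)),(bo,.017,(.14,.202)),(ra,.029,(.14,.168))):
    for z in zs:draw(circ(c_,R,z),(0,0,255))
cv2.imwrite('pics/ov.png',im2[380:900,520:1300])
E
python3 m.py
```

```text
pill [[0.5713, 0.1975, 0.165], [0.5717, 0.0482, 0.165], [0.5331, 0.0479, 0.165], [0.5333, 0.1973, 0.165]] c [0.55233317 0.12270768 0.165     ] len 0.14932107946220452 0.03808669550991392
clock [[ 0.57291343 -0.06905872  0.202     ]
 [ 0.57624712 -0.14447035  0.202     ]] w 0.0754852813101834 c [ 0.55559881 -0.10760364] yaws 0.00041292566852216695 0.04417790735785577
teether [0.39964329 0.25688088 0.155     ] funnel [0.41824518 0.08924095 0.152     ] spout [0.41797862 0.0896108  0.25      ] bottle [ 0.41607867 -0.09192113  0.202     ] ram [ 0.37462348 -0.2509615   0.168     ]
clock in pill [ 0.00317055 -0.23031265]
goals ram [0.63933316 0.1227436 ] teeth [ 0.55314237 -0.01096652] bottle [ 0.55895524 -0.18352949] gap 0.11735872236582305
```

View pics/ov.png

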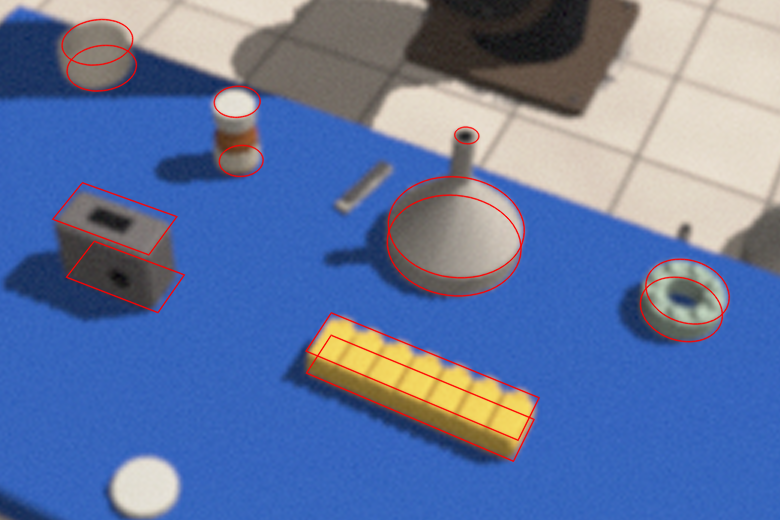

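The overlay fits in both views. Clearing the first reach: ramekin at (0.375,-0.251). Now a helper to convert world goals into row units.

```bash
cat > w.py <<'E'
import sys
from h import *
from scipy.spatial.transform import Rotation as R
# args: x,y,z,yawdeg ...
def rows(*W):
    s=ctrl.get_state();T=R.from_quat(s['tcp_rot']);p=np.array(s['eef_pos'])
    print('t',round(s['time'],2),'p',p.round(4),'yaw',np.degrees(np.arctan2(*T.as_matrix()[[1,0],0])).round(2),'op',round(s['opening'],3))
    for x,y,z,a in W:
        G=R.from_euler('z',a,degrees=True)*R.from_euler('x',180,degrees=True)
        print((((T.inv()*G).as_rotvec())/2/np.pi).round(4),(T.inv().apply(np.array([x,y,z])-p)/.2).round(4))
if __name__=='__main__': rows(*[tuple(map(float,a.split(','))) for a in sys.argv[1:]])
E
python3 w.py .25,-.47,.26,0 .375,-.251,.26,0
```

```text
t 0.1 p [ 0.1636 -0.6543  0.2441] yaw 14.03 op 0.997
[-0.0003 -0.      0.039 ] [ 0.6426 -0.7893 -0.0778]
[-0.0003 -0.      0.039 ] [ 1.5144 -1.7001 -0.0756]
```

{"fn": "send_rows", "kwargs": {"moves": "0 0 0.039 0.7 -0.85 -0.08 1;0 0 0.039 0.7 -0.85 -0.08 1;0 0 0.039 0.7 -0.85 -0.08 1;0 0 0.039 0.7 -0.85 -0.08 1;0 0 0.039 0.7 -0.85 -0.08 1;0 0 0.039 0.7 -0.85 -0.08 1", "newtons": 30}}

```text
time: 0.85
eef_pos: [0.2581, -0.4564, 0.2612]
tcp_rot: [1.0, -0.0, -0.0, 0.0]
contact_force: [-0.1, -0.6, 0.2]
opening: 0.998
finger_force: 0.0
```

```bash
python3 w.py .375,-.251,.26,0 .375,-.251,.156,0
```

```text
t 0.85 p [ 0.2581 -0.4564  0.2612] yaw -0.01 op 0.998
[ 0.  0. -0.] [ 0.5845 -1.0269  0.0056]
[ 0.  0. -0.] [ 0.5846 -1.0271  0.5256]
```

{"fn": "send_rows", "kwargs": {"moves": "0 0 0 0.584 -1 0 1;0 0 0 0.584 -1 0 1;0 0 0 0.584 -1 0 1;0 0 0 0.584 -1 0 1;0 0 0 0.584 -1 0 1;0 0 0 0.584 -1 0.2 1;0 0 0 0.584 -1 0.2 1"}}

```text
time: 1.72
eef_pos: [0.3732, -0.256, 0.2181]
tcp_rot: [1.0, -0.001, -0.003, -0.003]
contact_force: [0.0, 0.7, 0.1]
opening: 1.002
finger_force: 0.0
```

```bash
python3 w.py .3746,-.251,.156,0; python3 - <<'E'
from h import *
snap('top','t1')
i=cv2.imread('pics/t1.png');cv2.imwrite('pics/t1c.png',cv2.resize(i[190:270,330:450],None,fx=5,fy=5,interpolation=cv2.INTER_CUBIC))
E
```

```text
t 1.73 p [ 0.3732 -0.256   0.2181] yaw -0.12 op 1.002
[-0.0008  0.0009 -0.0003] [ 0.0086 -0.0234  0.3107]
```

{"fn": "send_rows", "kwargs": {"moves": "0 0 0 0.009 -0.023 0.1 1;0 0 0 0.009 -0.023 0.2 1;0 0 0 0.009 -0.023 0.27 1;0 0 0 0.009 -0.023 0.31 1;0 0 0 0.009 -0.023 0.31 1;0 0 0 0.009 -0.023 0.31 0;0 0 0 0.009 -0.023 0.31 0;0 0 0 0.009 -0.023 0.31 -0.4;0 0 0 0.009 -0.023 0.31 -0.6;0 0 0 0.009 -0.023 0.31 -1;0 0 0 0.009 -0.023 0.31 -1;0 0 0 0.009 -0.023 0.31 -1"}}

```text
time: 3.28
eef_pos: [0.3775, -0.252, 0.1606]
tcp_rot: [1.0, -0.0, 0.001, 0.001]
contact_force: [-0.5, -0.6, 5.8]
opening: 0.653
finger_force: 32.2
```

```bash
python3 w.py .45,-.06,.27,0 
```

```text
t 3.27 p [ 0.3775 -0.252   0.1606] yaw -0.01 op 0.653
[ 0.0003 -0.0002 -0.    ] [ 0.3632 -0.9593 -0.5481]
```

{"fn": "send_rows", "kwargs": {"moves": "0 0 0 0 0 -0.2 -1;0 0 0 0 0 -0.45 -1;0 0 0 0.1 -0.3 -0.55 -1;0 0 0 0.2 -0.6 -0.55 -1;0 0 0 0.36 -0.96 -0.55 -1;0 0 0 0.36 -0.96 -0.55 -1;0 0 0 0.36 -0.96 -0.55 -1"}}

```text
time: 4.15
eef_pos: [0.4487, -0.058, 0.2684]
tcp_rot: [1.0, 0.002, -0.001, -0.0]
contact_force: [-0.5, -0.2, -0.2]
opening: 0.657
finger_force: 32.5
```

```bash
python3 w.py .6393,.1227,.27,0 ; python3 - <<'E'
from h import *
snap('scene','s1')
i=cv2.imread('pics/s1.png');cv2.imwrite('pics/s1c.png',cv2.resize(i[60:360,120:420],None,fx=2,fy=2,interpolation=cv2.INTER_CUBIC))
E
```

```text
t 4.15 p [ 0.4487 -0.058   0.2684] yaw 0.18 op 0.657
[-0.0001  0.0003  0.0005] [ 0.9559 -0.9003 -0.0094]
```

View pics/s1c.png

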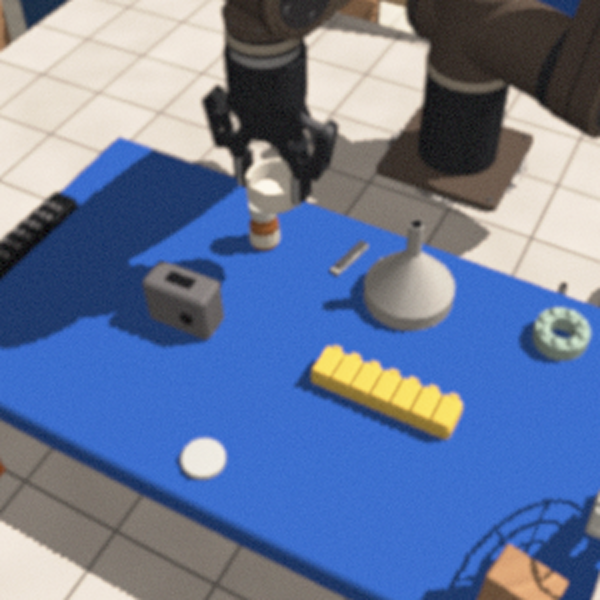

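The ramekin is held level, at crop (272,188). Now carrying it to its goal.

{"fn": "send_rows", "kwargs": {"moves": "0 0 0 0.25 -0.24 0 -1;0 0 0 0.5 -0.47 0 -1;0 0 0 0.75 -0.7 0 -1;0 0 0 0.953 -0.904 0 -1;0 0 0 0.953 -0.904 0 -1;0 0 0 0.953 -0.904 0.2 -1;0 0 0 0.953 -0.904 0.35 -1;0 0 0 0.953 -0.904 0.45 -1;0 0 0 0.953 -0.904 0.45 -1"}}

```text
time: 5.32
eef_pos: [0.6384, 0.12, 0.1773]
tcp_rot: [1.0, -0.001, -0.002, 0.0]
contact_force: [-0.1, -0.2, -0.6]
opening: 0.654
finger_force: 32.6
```

```bash
python3 w.py .6393,.1227,.161,0
```

```text
t 5.33 p [0.6384 0.12   0.1773] yaw -0.1 op 0.654
[ 0.0001  0.0007 -0.0003] [ 0.0051 -0.0136  0.0813]
```

{"fn": "send_rows", "kwargs": {"moves": "0 0 0 0.005 -0.013 0.04 -1;0 0 0 0.005 -0.013 0.07 -1;0 0 0 0.005 -0.013 0.085 -1;0 0 0 0.005 -0.013 0.085 -1;0 0 0 0.005 -0.013 0.085 0.5;0 0 0 0.005 -0.013 0.085 1;0 0 0 0.005 -0.013 0.085 1;0 0 0 0.005 -0.013 0.085 1;0 0 0 0.005 -0.013 -0.1 1;0 0 0 0.005 -0.013 -0.5 1;0 0 0 0.005 -0.013 -0.5 1"}}

```text
time: 6.7
eef_pos: [0.6427, 0.124, 0.2856]
tcp_rot: [1.0, -0.0, 0.005, -0.0]
contact_force: [0.1, 0.4, 0.8]
opening: 1.001
finger_force: 0.0
```

```bash
python3 w.py .45,.09,.295,0 .418,.089,.295,0
```

```text
t 6.7 p [0.6427 0.124  0.2856] yaw -0.01 op 1.001
[-0.0001 -0.0015 -0.    ] [-0.9628  0.1704 -0.0563]
[-0.0001 -0.0015 -0.    ] [-1.1228  0.1754 -0.0579]
```

{"fn": "send_rows", "kwargs": {"moves": "0 0 0 -0.3 0.05 -0.08 1;0 0 0 -0.6 0.1 -0.08 1;0 0 0 -0.9 0.17 -0.08 1;0 0 0 -1 0.174 -0.08 1;0 0 0 -1 0.174 -0.08 1;0 0 0 -1 0.174 -0.08 1"}}

```text
time: 7.45
eef_pos: [0.4412, 0.0892, 0.2953]
tcp_rot: [1.0, -0.0, 0.0, -0.0]
contact_force: [0.2, 0.4, 0.7]
opening: 1.004
finger_force: 0.0
```

```bash
python3 w.py .418,.0894,.228,0; python3 - <<'E'
from h import *
snap('top','t2')
i=cv2.imread('pics/t2.png');cv2.imwrite('pics/t2c.png',cv2.resize(i[95:195,190:350],None,fx=5,fy=5,interpolation=cv2.INTER_CUBIC))
E
```

```text
t 7.45 p [0.4412 0.0892 0.2953] yaw -0.02 op 1.004
[-0.     -0.0001 -0.    ] [-0.1162 -0.0011  0.3367]
```

View pics/t2c.png

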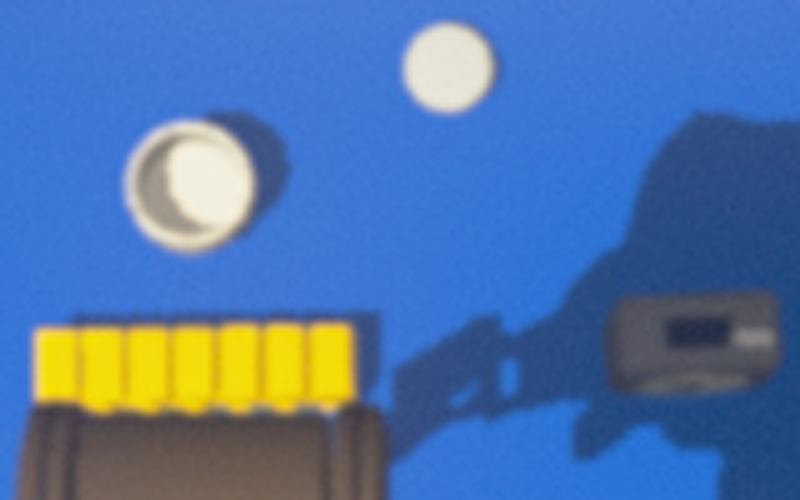

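The ramekin stands upright behind the pill box, rim centre at crop (191,186), which is full-image (227.8,131.8). Now the funnel.

{"fn": "send_rows", "kwargs": {"moves": "0 0 0 -0.116 0 0 1;0 0 0 -0.116 0 0.1 1;0 0 0 -0.116 0 0.2 1;0 0 0 -0.116 0 0.3 1;0 0 0 -0.116 0 0.336 1;0 0 0 -0.116 0 0.336 0;0 0 0 -0.116 0 0.336 -0.3;0 0 0 -0.116 0 0.336 -0.6;0 0 0 -0.116 0 0.336 -0.8;0 0 0 -0.116 0 0.336 -1;0 0 0 -0.116 0 0.336 -1;0 0 0 -0.116 0 0.336 -1", "newtons": 40}}

```text
time: 9.0
eef_pos: [0.4178, 0.0891, 0.2288]
tcp_rot: [1.0, -0.0, 0.001, 0.0]
contact_force: [0.1, -1.1, 4.2]
opening: 0.173
finger_force: 39.1
```

```bash
python3 -c "
from h import *
r=dict(np.load('pics/t2.npz'));print(ray(r,[[227.8,131.8]],.168))
import w;w.rows((.5,.1,.33,0))"
```

```text
[[0.63615881 0.12329422 0.168     ]]
t 9.0 p [0.4178 0.0891 0.2288] yaw -0.01 op 0.173
[ 0.     -0.0002 -0.    ] [ 0.4118 -0.0546 -0.5053]
```

{"fn": "send_rows", "kwargs": {"moves": "0 0 0 0 0 -0.1 -1;0 0 0 0 0 -0.3 -1;0 0 0 0 0 -0.5 -1;0 0 0 0.2 -0.03 -0.55 -1;0 0 0 0.45 -0.07 -0.55 -1;0 0 0 0.7 -0.12 -0.55 -1;0 0 0 0.95 -0.16 -0.55 -1;0 0 0 0.99 -0.17 -0.55 -1;0 0 0 0.99 -0.17 -0.55 -1"}}

```text
time: 10.12
eef_pos: [0.6149, 0.1232, 0.3367]
tcp_rot: [1.0, -0.0, -0.001, -0.0]
contact_force: [-1.0, 0.5, -0.7]
opening: 0.177
finger_force: 39.1
```

```bash
python3 w.py .636,.1233,.285,0
```

```text
t 10.12 p [0.6149 0.1232 0.3367] yaw -0.0 op 0.177
[-0.      0.0005 -0.    ] [ 0.1062 -0.0004  0.2582]
```

{"fn": "send_rows", "kwargs": {"moves": "0 0 0 0.106 0 0 -1;0 0 0 0.106 0 0.1 -1;0 0 0 0.106 0 0.2 -1;0 0 0 0.106 0 0.25 -1;0 0 0 0.106 0 0.25 -1;0 0 0 0.106 0 0.25 -1;0 0 0 0.106 0 0.25 -1"}}

```text
time: 11.0
eef_pos: [0.637, 0.1232, 0.2893]
tcp_rot: [1.0, -0.0, 0.001, -0.0]
contact_force: [-0.7, 0.7, -0.4]
opening: 0.171
finger_force: 39.1
```

```bash
python3 w.py .636,.1233,.231,0; python3 - <<'E'
from h import *
s=snap('scene','s2')
st=ctrl.get_state();z0=st['eef_pos'][2]-.2288+.14
im=cv2.resize(cv2.imread('pics/s2.png'),None,fx=4,fy=4,interpolation=cv2.INTER_CUBIC)
t=np.linspace(0,2*np.pi,60)
for c,R,z in(((.636,.1233),.029,.168),((.636,.1233),.029,.14),((.636,.1233),.049,z0),((.636,.1233),.049,z0+.02)):
    q=(proj(s,np.c_[c[0]+R*np.cos(t),c[1]+R*np.sin(t),0*t+z])+.5)*4-.5
    cv2.polylines(im,[np.int32(q*8)],True,(0,0,255),1,cv2.LINE_AA,3)
c=(proj(s,[.636,.1233,.19])[0]*4).astype(int);print(c)
cv2.imwrite('pics/s2c.png',im[c[1]-250:c[1]+250,c[0]-300:c[0]+300])
E
```

```text
t 11.0 p [0.637  0.1232 0.2893] yaw -0.01 op 0.171
[-0.     -0.0003 -0.    ] [-0.0055 -0.0006  0.2915]
[1179 1107]
```

View pics/s2c.png

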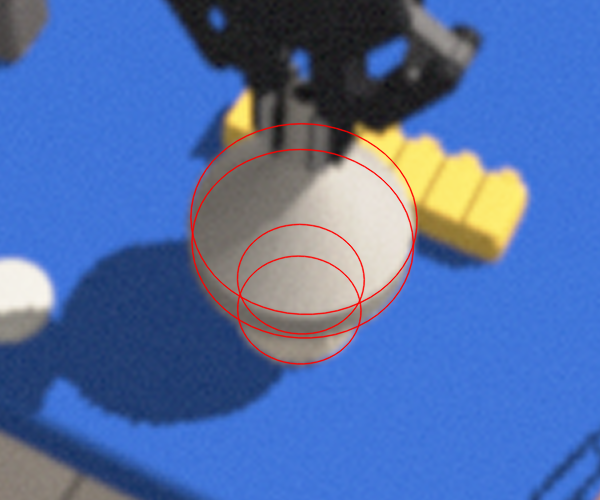

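The overlay shows the funnel level and concentric with the ramekin, with the mouth outline centred at crop (302,240). Lowering it now.

{"fn": "send_rows", "kwargs": {"moves": "0 0 0 -0.004 0 0.08 -1;0 0 0 -0.004 0 0.16 -1;0 0 0 -0.004 0 0.23 -1;0 0 0 -0.004 0 0.27 -1;0 0 0 -0.004 0 0.29 -1;0 0 0 -0.004 0 0.29 -1"}}

```text
time: 11.8
eef_pos: [0.6359, 0.1231, 0.2301]
tcp_rot: [1.0, -0.0, 0.0, -0.0]
contact_force: [0.3, 0.3, -0.3]
opening: 0.173
finger_force: 39.2
```

{"fn": "send_rows", "kwargs": {"moves": "0 0 0 0 0 0.007 -1;0 0 0 0 0 0.007 -1;0 0 0 0 0 0.007 -0.6;0 0 0 0 0 0.007 0;0 0 0 0 0 0.007 0.5;0 0 0 0 0 0.007 1;0 0 0 0 0 0.007 1;0 0 0 0 0 -0.15 1;0 0 0 0 0 -0.3 1;0 0 0 0 0 -0.4 1;0 0 0 0 0 -0.4 1"}}

```text
time: 13.18
eef_pos: [0.6366, 0.1232, 0.3124]
tcp_rot: [1.0, -0.0, 0.002, -0.0]
contact_force: [0.5, 0.4, 0.1]
opening: 0.999
finger_force: 0.0
```

```bash
python3 w.py .48,.2,.24,90 .3996,.2569,.22,90
```

```text
t 13.18 p [0.6366 0.1232 0.3124] yaw -0.01 op 0.999
[ 0.0005 -0.0005 -0.25  ] [-0.7845 -0.3839  0.3588]
[ 0.0005 -0.0005 -0.25  ] [-1.1869 -0.6683  0.4572]
```

{"fn": "send_rows", "kwargs": {"moves": "0 0 -0.03 -0.25 -0.16 0 1;0 0 -0.06 -0.5 -0.33 0 1;0 0 -0.09 -0.75 -0.5 0.1 1;0 0 -0.12 -1 -0.668 0.2 1;0 0 -0.15 -1 -0.668 0.3 1;0 0 -0.18 -1 -0.668 0.3 1;0 0 -0.21 -1 -0.668 0.3 1;0 0 -0.24 -1 -0.668 0.3 1;0 0 -0.25 -1 -0.668 0.3 1;0 0 -0.25 -1 -0.668 0.3 1;0 0 -0.25 -1 -0.668 0.3 1"}}

```text
time: 14.55
eef_pos: [0.4354, 0.2566, 0.2492]
tcp_rot: [0.708, 0.707, -0.001, -0.0]
contact_force: [0.7, 0.6, -0.0]
opening: 0.996
finger_force: 0.0
```

```bash
python3 w.py .3996,.2569,.155,90;python3 - <<'E'
from h import *
snap('top','t3')
i=cv2.imread('pics/t3.png');cv2.imwrite('pics/t3c.png',cv2.resize(i[85:260,140:360],None,fx=3.4,fy=3.4,interpolation=cv2.INTER_CUBIC))
E
```

```text
t 14.55 p [0.4354 0.2566 0.2492] yaw 89.93 op 0.996
[-0.0002  0.0001 -0.0002] [ 0.0014 -0.1783  0.4712]
```

View pics/t3c.png

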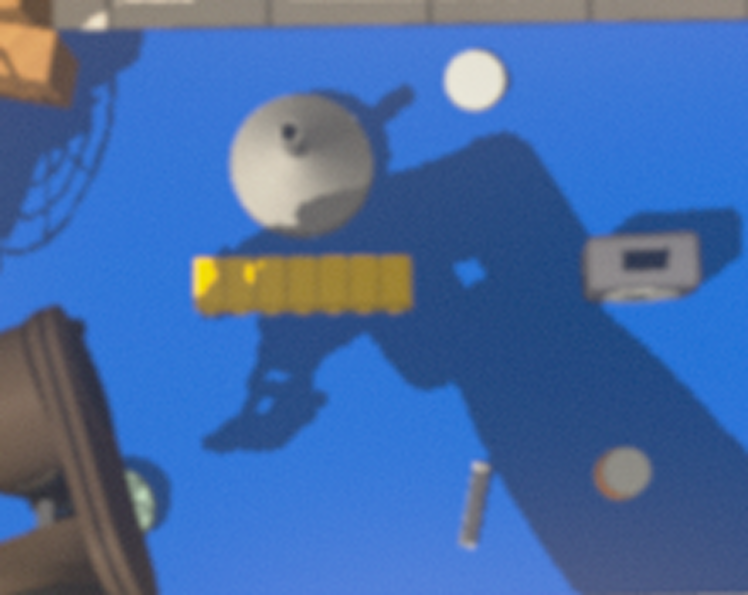

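The funnel stands flat over the ramekin, centred at crop (302,165), and the pill box and clock haven't moved. Next, the teether.

{"fn": "send_rows", "kwargs": {"moves": "0 0 0 0 -0.178 0 1;0 0 0 0.001 -0.178 0.15 1;0 0 0 0.001 -0.178 0.3 1;0 0 0 0.001 -0.178 0.4 1;0 0 0 0.001 -0.178 0.46 1;0 0 0 0.001 -0.178 0.46 1;0 0 0 0.001 -0.178 0.46 0;0 0 0 0.001 -0.178 0.46 0;0 0 0 0.001 -0.178 0.46 -0.5;0 0 0 0.001 -0.178 0.46 -1;0 0 0 0.001 -0.178 0.46 -1;0 0 0 0.001 -0.178 0.46 -1", "newtons": 30}}

```text
time: 16.1
eef_pos: [0.4012, 0.2573, 0.1598]
tcp_rot: [0.707, 0.707, 0.001, 0.001]
contact_force: [-0.2, -1.0, 6.1]
opening: 0.67
finger_force: 32.0
```

```bash
python3 w.py .44,.07,.29,90
```

```text
t 16.1 p [0.4012 0.2573 0.1598] yaw 89.99 op 0.67
[ 0.0004 -0.0002 -0.    ] [-0.9361  0.196  -0.6512]
```

{"fn": "send_rows", "kwargs": {"moves": "0 0 0 0 0 -0.2 -1;0 0 0 0 0 -0.4 -1;0 0 0 -0.25 0.1 -0.5 -1;0 0 0 -0.5 0.2 -0.5 -1;0 0 0 -0.75 0.3 -0.5 -1;0 0 0 -1 0.3 -0.5 -1;0 0 0 -1 0.3 -0.5 -1;0 0 0 -1 0.3 -0.5 -1"}}

```text
time: 17.1
eef_pos: [0.46, 0.057, 0.2578]
tcp_rot: [0.707, 0.707, 0.0, -0.0]
contact_force: [-0.3, -0.0, -0.5]
opening: 0.667
finger_force: 32.4
```

```bash
python3 w.py .553,-.011,.162,90
```

```text
t 17.1 p [0.46   0.057  0.2578] yaw 89.94 op 0.667
[-0.0001 -0.0001 -0.0002] [-0.34    0.4655  0.4788]
```

{"fn": "send_rows", "kwargs": {"moves": "0 0 0 -0.17 0.23 0 -1;0 0 0 -0.34 0.465 0 -1;0 0 0 -0.34 0.465 0 -1;0 0 0 -0.34 0.465 0.15 -1;0 0 0 -0.34 0.465 0.3 -1;0 0 0 -0.34 0.465 0.4 -1;0 0 0 -0.34 0.465 0.45 -1;0 0 0 -0.34 0.465 0.47 -1;0 0 0 -0.34 0.465 0.47 -1"}}

```text
time: 18.23
eef_pos: [0.5534, -0.0107, 0.1648]
tcp_rot: [0.707, 0.707, 0.0, 0.0]
contact_force: [0.3, 0.6, 0.5]
opening: 0.669
finger_force: 32.5
```

```bash
python3 w.py .553,-.011,.160,90
```

```text
t 18.23 p [ 0.5534 -0.0107  0.1648] yaw 90.02 op 0.669
[0.0002 0.     0.0001] [-0.0017 -0.0022  0.0239]
```

{"fn": "send_rows", "kwargs": {"moves": "0 0 0 0 0 0.015 -1;0 0 0 0 0 0.025 -1;0 0 0 0 0 0.025 -1;0 0 0 0 0 0.025 0.5;0 0 0 0 0 0.025 1;0 0 0 0 0 0.025 1;0 0 0 0 0 0.025 1;0 0 0 0 0 -0.1 1;0 0 0 0 0 -0.3 1;0 0 0 0 0 -0.5 1;0 0 0 0 0 -0.5 1;0 0 0 0 0 -0.5 1"}}

```text
time: 19.73
eef_pos: [0.5527, -0.011, 0.2632]
tcp_rot: [0.707, 0.707, -0.0, -0.001]
contact_force: [0.4, 1.0, -0.1]
opening: 1.0
finger_force: 0.0
```

```bash
python3 w.py .418,-.0919,.26,90 .418,-.0919,.183,90
```

```text
t 19.73 p [ 0.5527 -0.011   0.2632] yaw 89.99 op 1.0
[-0.0002 -0.     -0.    ] [-0.4048 -0.6735  0.0167]
[-0.0002 -0.     -0.    ] [-0.4049 -0.6731  0.4017]
```

{"fn": "send_rows", "kwargs": {"moves": "0 0 0 -0.13 -0.22 0 1;0 0 0 -0.26 -0.44 0 1;0 0 0 -0.405 -0.673 0 1;0 0 0 -0.405 -0.673 0 1;0 0 0 -0.405 -0.673 0.15 1;0 0 0 -0.405 -0.673 0.3 1;0 0 0 -0.405 -0.673 0.4 1;0 0 0 -0.405 -0.673 0.4 1"}}

```text
time: 20.72
eef_pos: [0.4172, -0.0908, 0.1811]
tcp_rot: [0.707, 0.707, -0.001, -0.003]
contact_force: [-0.6, 0.3, 0.2]
opening: 1.002
finger_force: 0.0
```

{"fn": "send_rows", "kwargs": {"moves": "0 0 0 0 0 0 0.3;0 0 0 0 0 0 0;0 0 0 0 0 0 -0.3;0 0 0 0 0 0 -0.6;0 0 0 0 0 0 -1;0 0 0 0 0 0 -1;0 0 0 0 0 0 -1;0 0 0 0 0 0 -1"}}

```text
time: 21.72
eef_pos: [0.419, -0.0923, 0.1851]
tcp_rot: [0.707, 0.707, 0.0, 0.001]
contact_force: [-1.0, 1.0, 5.2]
opening: 0.363
finger_force: 30.0
```

```bash
python3 w.py .47,-.1835,.28,90 .559,-.1835,.28,90;python3 - <<'E'
from h import *
snap('top','t4')
i=cv2.imread('pics/t4.png');cv2.imwrite('pics/t4c.png',cv2.resize(i[95:255,190:380],None,fx=3.7,fy=3.7,interpolation=cv2.INTER_CUBIC))
E
```

```text
t 21.73 p [ 0.419  -0.0923  0.1851] yaw 89.99 op 0.363
[ 0.0002  0.0001 -0.    ] [-0.4563  0.2557 -0.4739]
[ 0.0002  0.0001 -0.    ] [-0.4562  0.7007 -0.4733]
```

View pics/t4c.png

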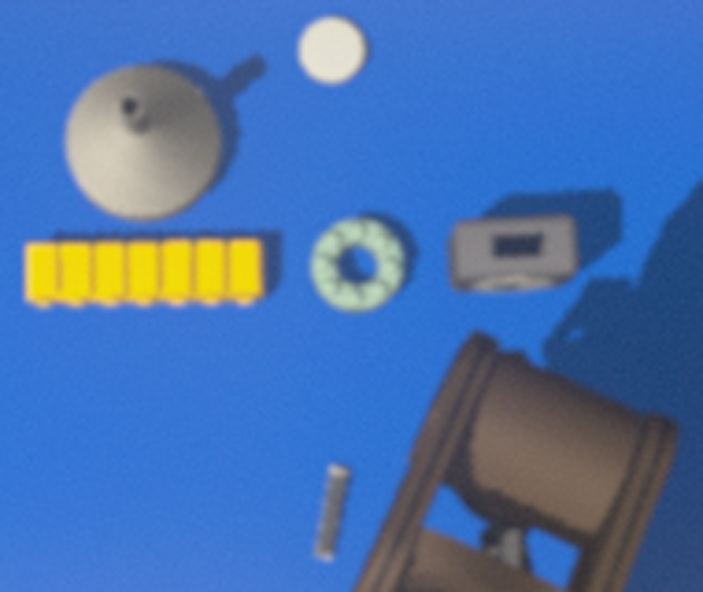

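The teether lies midway in the gap, at crop (358,264). The bottle is gripped, so I'll lift it, go sideways and then forward.

{"fn": "send_rows", "kwargs": {"moves": "0 0 0 0 0 -0.15 -1;0 0 0 0 0 -0.35 -1;0 0 0 -0.23 0.1 -0.47 -1;0 0 0 -0.46 0.25 -0.47 -1;0 0 0 -0.46 0.47 -0.47 -1;0 0 0 -0.46 0.7 -0.47 -1;0 0 0 -0.46 0.7 -0.47 -1;0 0 0 -0.46 0.7 -0.47 -1"}}

```text
time: 22.78
eef_pos: [0.5578, -0.1838, 0.2769]
tcp_rot: [0.707, 0.707, -0.0, -0.001]
contact_force: [0.5, -0.2, -0.0]
opening: 0.363
finger_force: 30.0
```

```bash
python3 w.py .559,-.1835,.1855,90;python3 - <<'E'
from h import *
s=snap('scene','s5')
i=cv2.imread('pics/s5.png');c=proj(s,[.559,-.1835,.2])[0].astype(int)
cv2.imwrite('pics/s5c.png',cv2.resize(i[max(0,c[1]-75):c[1]+75,max(0,c[0]-100):c[0]+100],None,fx=4,fy=4,interpolation=cv2.INTER_CUBIC))
E
```

```text
t 22.77 p [ 0.5578 -0.1838  0.2769] yaw 90.0 op 0.363
[-0.0004 -0.0002  0.    ] [0.0009 0.0069 0.457 ]
```

View pics/s5c.png

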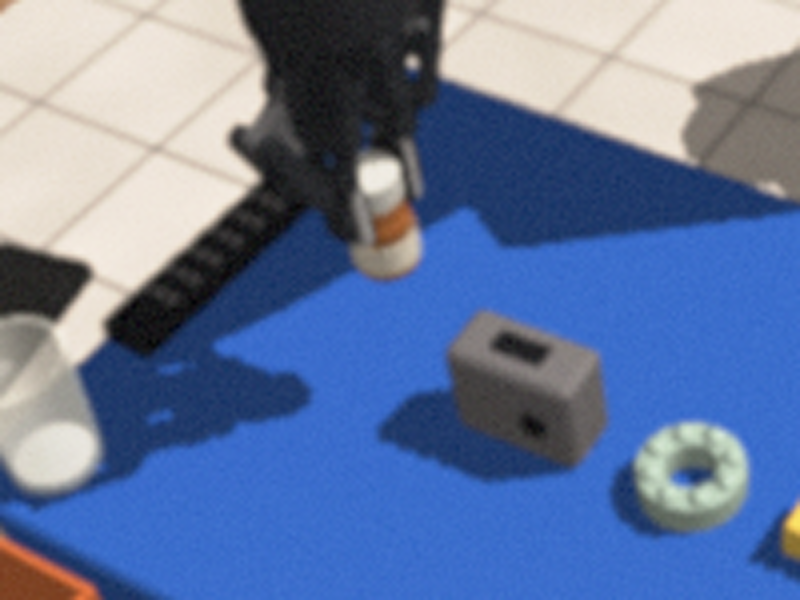

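The bottle is held upright (crop 385,220) and clear of the clock (525,390). Lowering it.

{"fn": "send_rows", "kwargs": {"moves": "0 0 0 0 0.006 0.12 -1;0 0 0 0 0.006 0.24 -1;0 0 0 0 0.006 0.35 -1;0 0 0 0 0.006 0.42 -1;0 0 0 0 0.006 0.445 -1;0 0 0 0 0.006 0.455 -1;0 0 0 0 0.006 0.455 -1"}}

```text
time: 23.7
eef_pos: [0.5601, -0.1843, 0.188]
tcp_rot: [0.707, 0.707, 0.0, 0.001]
contact_force: [0.7, 0.8, 0.0]
opening: 0.359
finger_force: 30.0
```

```bash
python3 w.py .559,-.1835,.1845,90
```

```text
t 23.7 p [ 0.5601 -0.1843  0.188 ] yaw 89.98 op 0.359
[ 0.0002  0.0001 -0.    ] [ 0.0038 -0.0054  0.0174]
```

{"fn": "send_rows", "kwargs": {"moves": "0 0 0 0 0 0.01 -1;0 0 0 0 0 0.017 -1;0 0 0 0 0 0.017 -1"}}

```text
time: 24.08
eef_pos: [0.5601, -0.1843, 0.1852]
tcp_rot: [0.707, 0.707, 0.0, 0.001]
contact_force: [-2.1, 0.5, 5.5]
opening: 0.363
finger_force: 30.4
```

{"fn": "send_rows", "kwargs": {"moves": "0 0 0 0 0 0 -0.3;0 0 0 0 0 0 0.3;0 0 0 0 0 0 1;0 0 0 0 0 0 1;0 0 0 0 0 0 1;0 0 0 0 0 -0.1 1;0 0 0 0 0 -0.3 1;0 0 0 0 0 -0.5 1;0 0 0 -0.2 -0.5 -0.6 1;0 0 0 -0.5 -0.8 -0.6 1;0 0 0 -0.7 -0.6 -0.6 1;0 0 0 -0.7 -0.6 -0.6 1"}}

```text
time: 25.58
eef_pos: [0.4387, -0.3268, 0.306]
tcp_rot: [0.708, 0.706, -0.0, 0.002]
contact_force: [-0.4, 1.0, 0.1]
opening: 0.996
finger_force: 0.0
```

```bash
python3 - <<'E'
from h import *
snap('top','t6');snap('scene','s6')
i=cv2.imread('pics/t6.png');j=cv2.imread('pics/s6.png')
R=lambda i,x,y,w,h,k:cv2.resize(i[y:y+h,x:x+w],None,fx=k,fy=k,interpolation=cv2.INTER_CUBIC)
cv2.imwrite('pics/f.png',np.vstack([R(i,190,100,200,75,4),R(j,110,140,267,100,3)[:, :800]]))
E
```

```text
(no output)
```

View pics/f.png

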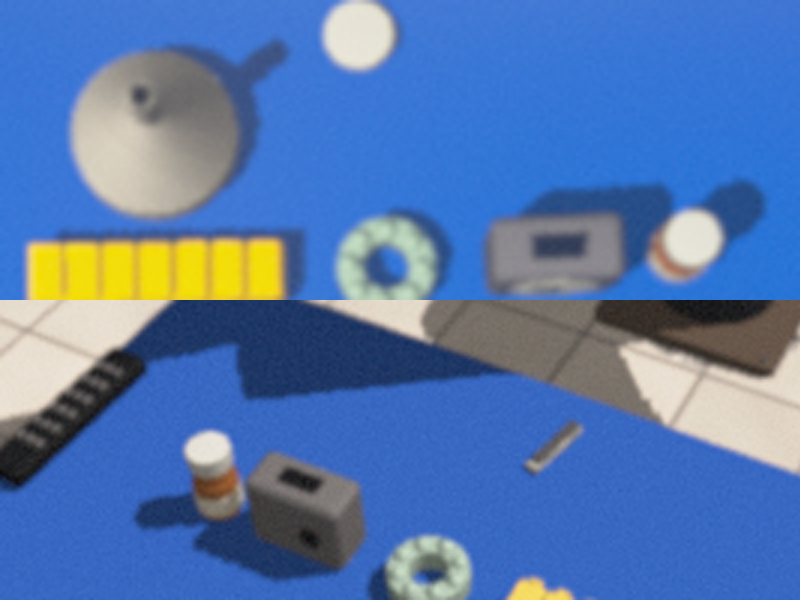

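Everything stands in place in both views: bottle cap at crop (693,239), clock, teether (386,267) and funnel (155,133). One numeric check before handing in.

```bash
python3 - <<'E'
from h import *
r=dict(np.load('pics/t6.npz'));q=lambda u,v:[190+(u+.5)/4-.5,100+(v+.5)/4-.5]
P=ray(r,[q(693,239),q(386,267),q(155,133),q(141,95)],[.202,.155,.152,.25]);print(P.round(4))
cc=np.array([.5556,-.1076]);d=P[0,:2]-cc;a=.044;print('bottle in clock',d@[np.cos(a),np.sin(a)],d@[-np.sin(a),np.cos(a)])
print('bottle bottom disc centre expect',((proj(r,[[*P[0,:2],.14]])[0]-[190,100])*4).round())
print('clock back corners',ray(r,[q(487,219),q(620,212)],.202).round(4))
E
```

```text
[[ 0.5601 -0.1846  0.202 ]
 [ 0.5544 -0.0119  0.155 ]
 [ 0.6372  0.1233  0.152 ]
 [ 0.6361  0.1227  0.25  ]]
bottle in clock 0.0010772668292503005 -0.07709927188148037
bottle bottom disc centre expect [673. 255.]
clock back corners [[ 0.5734 -0.0681  0.202 ]
 [ 0.5762 -0.1436  0.202 ]]
```

All within limits and the clock hasn't moved. Handing in.

```bash
python3 -c "
from plant import ctrl;print(ctrl.sign_off())"
```

```text
the job is handed in; nothing more can be done
None
```

The job is handed in at about 26 s of robot time. By the last measurements, the ramekin under its funnel, the teether and the bottle all stood within tolerance, the clock had not moved and the pill box showed no visible shift; sign-off returned no verdict.

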